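Back off the ratchet jaw of the jar clamp

TASK

The lid of the jar standing in the jar clamp has been loosened; now free the jar. Press down the red thumb button on the clamp's sliding jaw to lift its ratchet and, keeping it pressed, push the jaw straight back along its bar, away from the jar, all the way to the end stop, then let go. Leave the jar standing where it is and do not disturb the tongs, the teapot or the other jars.

Things in the scene. Friction and masses are not known exactly. Their poses are not given: they have to be found in the camera images.
- clamp: jar clamp fixed on the sill: beech board 330 x 120 mm, top 20 mm above the sill, with an aluminium V jaw fixed at its -x end, a toothed steel bar along the middle, an aluminium sliding jaw and an end stop at its +x end. Origin: centre of its underside at sill level; x axis along the bar in the direction in which the sliding jaw is pushed back, away from the jar; y across, z up
- jaw (a joint): travel of the sliding jaw along the bar in m: 0 closed on the jar (the start), 0.072 at the end stop. It slides with 2 to 4 N of drag, but only while the ratchet is lifted; when the button is let up the pawl drops into the teeth (8 mm pitch) and the jaw cannot be pushed further back
- push_face (a point): centre of the flat front wall of the ratchet housing, 25 mm behind the middle of the thumb button (clamp +x) and facing the jar; 50 mm wide, from 64 to 88 mm above the sill; rides with the sliding jaw. A fingertip pressing the button and moved back comes against this wall and pushes the jaw. The housing behind it is 40 mm long, 60 mm wide
- jar_seat (a point): where the underside of the clamped jar stands on the board, 85 mm from the board's centre towards the fixed jaw, 20 mm above the sill
- jar_clamped: hexagonal glass honey jar, amber, brass-coloured lid, 62 mm across flats, 82 mm tall, 0.3 kg, loose, standing on the board between the two V jaws with about 1 mm play; its top is 102 mm above the sill. Origin: centre of its underside
- jar_tea: hexagonal jar of dark tea, white lid, same size, loose on the lazy Susan; origin: centre of its underside
- jar_rose: hexagonal jar of red rose jam, white lid, same size, loose on the lazy Susan; origin: centre of its underside
- teapot: small grey ceramic teapot with hinged lid, body 92 mm across, 90 mm tall with its lid knob, spout along its +x, handle along its -x (150 mm overall), loose on the lazy Susan; origin: centre of its underside
- susan: beech lazy Susan, disc of 260 mm diameter that turns freely, its top 30 mm above the sill; origin: centre of its underside
- tongs: steel kitchen tongs with black tips lying on the sill beside the clamp, about 240 mm long along x, up to 70 mm wide, 24 mm high, loose; origin on the sill, near the middle
- end_stop (a point): face of the end stop that the sliding jaw meets at the far end of the bar: an aluminium block 56 mm wide with a rubber bumper, top 54 mm above the sill
- button (a joint): travel of the red thumb button in m: 0 up (ratchet engaged), above 0.004 ratchet lifted, 0.008 fully down on its stop. It goes straight down and springs up by itself; pressing takes about 4 N at first, 7 N fully down
- button_top (a point): centre of the flat top of the red thumb button, 42 mm long along the bar, 44 mm wide, 60 mm above the sill when up; it rides with the sliding jaw. The V jaw begins 23 mm in front of this point (towards the jar) and stands 6 mm higher than the button; the button is open to both sides and from above

How it is judged:
By the outcome, as a careful person would: the job done as asked, in the order asked, and still so for the second after the job is handed in, with the robot touching nothing.
It also fails if it takes over 35 s, if anything falls off the work surface, if the arm or the gripper's body presses on something with over 40 N, if the wrist force passes 120 N, or if a joint passes its speed limit or range.

ROBOT

A 6-joint arm with a two-finger parallel gripper is mounted at the origin on the work surface. World frame = base frame: x ahead of the robot, y to its left, z up, the work surface at z = 0. Lengths are in mm, angles in rad, forces in N, time in s.
With the tool pointing down it reaches from about 275 to 1000 mm from the base axis. Payload 8.4 kg.
Tool frame: the origin (TCP) lies midway between the tips of the shut fingers; the grasp point (between the pads) lies 19 mm behind it; z points along the fingers, y is the line along which they close (so a half turn about z gives the same grasp; the last joint's range is limited). The gripper opens to 85 mm and grips with 20 to 120 N. Pads are 22 mm wide; open, the fingers measure 114 mm over their backs; the gripper's body (76 mm by 85 mm) begins 54 mm behind the grasp point. The pads swing forward as they close: fully open they stand 13 mm farther back than shut.
Start: joints at [1.198, 0.353, 1.633, -0, 1.155, -0.002], TCP at [226.474, 582.527, 231.281] pointing down, gripper open.
Joint ranges: [-2.63, 2.63], [-0.92, 2.1], [0.06, 2.66], [-1.3, 4.44], [0, 2.69], [-3.02, 3.02]. Speed limits (rad/s): [2.22, 2.22, 2.79, 3.14, 3.14, 3.14].

INTERFACE

Orientations are given as [roll, pitch, yaw] about the fixed x, y, z axes, in that order (R = Rz(yaw) Ry(pitch) Rx(roll)).
In Python, from rig import r gives the robot as it stands.
- The arm moves only by the tool servo_tool, never from a script. Its argument "deltas" is a list of rows, each an object of numbers: "x", "y", "z": the shift along the world's x, y, z in mm; "rx", "ry", "rz": the turn, a rotation vector about the world's x, y, z in rad; "gripper": the gripper's target within -1 to 1 (fully open at 1, half-way at 0, shut at -1). A call has 1 to 10 rows; each row is the pose to reach, as a shift and turn from the pose commanded when the call began; what a row does not reach only later rows make up. A row lasts 1/10 s, in which the tool goes at most 50 mm and 8.59 degrees, less where a joint would pass 70% of its speed; a pose out of reach is approached as far as the arm can. A call with a gripper value outside its range is refused whole. The fingers move at their own pace and stop on an object; "newtons" is the grip in N (left out, the last holds). Time passes only in rows, so rows that repeat a pose let the fingers close. It gives the time, the measured TCP pose, the force, the opening and the grip force at its end, in the units of the state.
- r.sense(): the state, without advancing time (a new reading comes with each control period).
- r.grab_frame(name): name is "scene" or "top" or "wrist"; returns the picture (384x512x3 uint8, blue, green, red); there is no depth.
- r.camera_params(name): a dict with "mtx" (3x3 intrinsics, pixels), "eye" and "orientation" of the camera in the world. Camera axes: x right, y down, z forward; pixel columns grow to the right and rows downward; lengths in mm; the calibration is good to about 2 mm. A picture is of the moment at which its call begins: read the wrist's pose just before it. camera_params takes no time and is no camera call; for the wrist camera it gives the pose at the moment of the call.
- r.sign_off(): hands the job in; it is judged then, once.
Trained networks look in the newest picture that a camera, given by its name, has taken for a name from the list of things; names that differ only in an ending like _2 or _b are one class to them, and where a whole thing is asked for, a point or a joint stands for the part that bears it (a point fixed in the world has none). Each returns a list of dicts, best first, with "conf" (0 to 1); they miss things now and then, are a little off and sometimes report something else, mostly with a low value. They report only what shows in the picture. A call takes as long as a camera call.
- r.recognise(name, camera): "box" ([left, top, width, height] in pixels, round what is visible of it).
The state is a dict: "clock": time; "qpos": joint angles; "qvel": joint speeds; "joint_efforts": joint torques, N m; "eef_pos": TCP position; "tcp_rot": TCP orientation; "contact_force": force on the tool from outside, world axes, zero at the start; "wrist_torque": the same for the moment, N m; "opening": opening from 0.0 (shut) to 1.0 (fully open); "grasp_force": force on a finger pad.
Only numpy, scipy, OpenCV 4.12 (cv2) and the standard library are available. Lean on these libraries where they do the work, as an engineer would, in place of code of your own. Each camera call takes 0.05 s, during which the arm holds its last target. There are 200 camera calls.

## Working session

There is one attempt and no reset: what is moved stays moved. The work goes in short steps, Python scripts to look and compute and a tool call to move; the robot and the scene stay as the last step left them, time stands still between calls to the robot, and variables do not carry over. Pictures are saved under pics/ and viewed, at most 10 in all, crops included, and the job is handed in when it is done.

Besides the shell and the picture viewer there is one more tool, called after "Emit:" by a JSON object that holds its "method" and its "body", one argument or row to a line. servo_tool: Moves the arm, as the interface text tells. Its arguments: {"type":"object","properties":{"deltas":{"type":"array","items":{"type":"object","properties":{"x":{"type":"number"},"y":{"type":"number"},"z":{"type":"number"},"rx":{"type":"number"},"ry":{"type":"number"},"rz":{"type":"number"},"gripper":{"type":"number"}}}},"newtons":{"type":"number"}},"required":["deltas"]}

```bash
mkdir -p pics
cat > h.py <<'E'
import numpy as np,cv2
from rig import r
from scipy.spatial.transform import Rotation as R
def cam(n):
    p=r.camera_params(n);o=np.array(p['orientation'],float)
    M=o if o.shape==(3,3) else R.from_euler('xyz',o).as_matrix()
    return np.array(p['mtx']),np.array(p['eye'],float),M
def back(n,u,v,z,c=None):
    K,e,M=c or cam(n);d=M@np.linalg.solve(K,[u,v,1]);return e+d*(z-e[2])/d[2]
def proj(n,P,c=None):
    K,e,M=c or cam(n);q=K@(M.T@(np.array(P,float)-e));return q[:2]/q[2]
E
python3 - <<'E'
from h import *
print(r.camera_params('top'))
print(r.camera_params('scene'))
ims=[]
for n in ('top','scene'):
    im=r.grab_frame(n);cv2.imwrite(f'pics/{n}0.png',im)
    for k in ('button_top','clamp','jar_clamped','push_face','end_stop','tongs'):
        print(n,k,[(d['box'],round(d['conf'],2)) for d in r.recognise(k,n)[:2]])
E
```

```text
{'mtx': array([[410.21414838,   0.        , 259.80383421],
       [  0.        , 410.21414838, 194.21576995],
       [  0.        ,   0.        ,   1.        ]]), 'eye': array([ 457.17094987,   53.99562833, 1213.30627836]), 'orientation': array([-3.04318133, -0.01227994, -1.58075481])}
{'mtx': array([[366.98309598,   0.        , 261.03290618],
       [  0.        , 366.98309598, 187.82961156],
       [  0.        ,   0.        ,   1.        ]]), 'eye': array([1187.21229565,   65.08689521,  971.58219556]), 'orientation': array([-2.52897889, -0.01250359,  1.60225755])}
top button_top [([217.3, 178.2, 16.4, 19.3], 0.72)]
top clamp [([172.3, 162.9, 114.3, 52.8], 0.81)]
top jar_clamped [([247.4, 168.1, 21.9, 24.0], 0.9)]
top push_face [([199.3, 171.7, 53.7, 29.2], 0.7)]
top end_stop [([171.4, 161.4, 117.7, 55.9], 0.81)]
top tongs [([107.9, 163.1, 25.6, 78.6], 0.7)]
scene button_top [([266.8, 187.1, 45.8, 32.7], 0.7), ([277.6, 195.2, 19.2, 16.0], 0.59)]
scene clamp [([231.2, 184.9, 115.9, 51.0], 0.92)]
scene jar_clamped []
scene push_face [([268.1, 186.5, 44.5, 36.1], 0.73)]
scene end_stop [([230.4, 181.3, 110.5, 52.1], 0.93)]
scene tongs [([381.7, 175.9, 23.4, 62.2], 0.66)]
```

```bash
python3 -c "
import cv2
a=cv2.imread('pics/top0.png');cv2.imwrite('pics/top0b.png',cv2.resize(a,(800,600)))"
```

```text
(no output)
```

View pics/top0b.png

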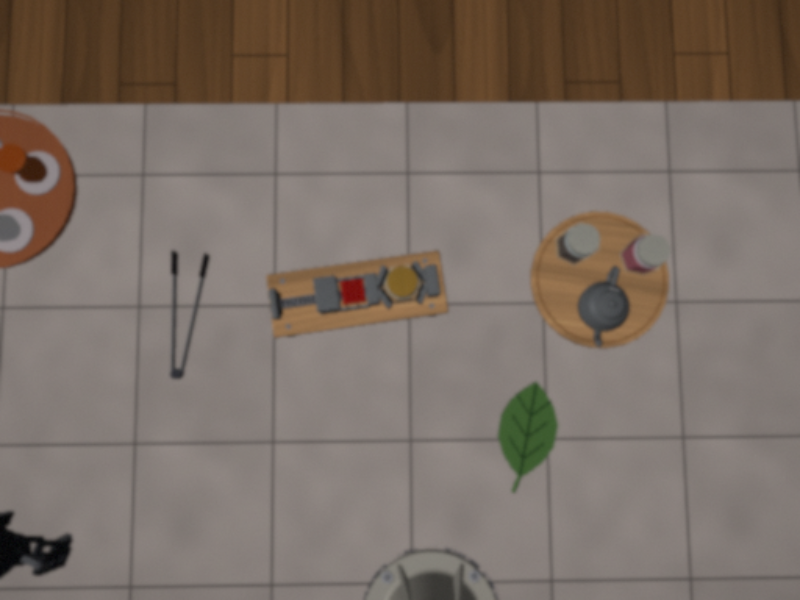

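View pics/scene0.png

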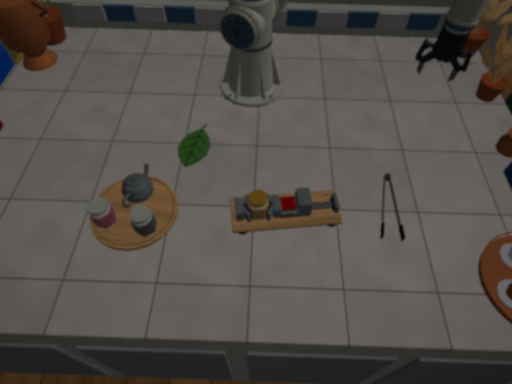

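The clamp sits mid-picture: red button at about (353,291) in the enlarged top view, brass lid at (402,281), end stop at the left (277,303). The jaw therefore moves towards world +y, slightly tilted. Next I measure the button and the axis.

Run:
```python
from h import *
for n,roi in (('top',(150,300,150,230)),('scene',(225,350,175,240))):
    im=cv2.imread(f'pics/{n}0.png');b,g,rr=[im[...,i].astype(int) for i in range(3)]
    m=((rr>110)&(g<60)&(b<60));k=np.zeros_like(m);k[roi[2]:roi[3],roi[0]:roi[1]]=1;m&=k
    v,u=np.nonzero(m);print(n,'button px',len(u),u.mean(),v.mean(),back(n,u.mean(),v.mean(),60))
    c=cv2.minAreaRect(np.c_[u,v].astype(np.float32));print(np.round([back(n,*p,60)[:2] for p in cv2.boxPoints(c)],0).tolist())
C=[back('top',x*.64,y*.64,20)[:2] for x,y in((268,275),(438,252),(447,311),(276,336))]
print(np.round(C),'centre',np.mean(C,0))
ax=(C[0]+C[3]-C[1]-C[2]);ax1=ax/np.linalg.norm(ax);print('len',np.linalg.norm(ax)/2,ax1,np.arctan2(ax1[1],ax1[0]))
print('jar',back('top',402*.64,281*.64,102))
c=np.mean(C,0);print('jar pred',c-85*ax1)
```

```text
top button px 192 225.19791666666666 186.28645833333334 [594.28549556 136.33733596  60.        ]
[[612.0, 159.0], [617.0, 120.0], [577.0, 115.0], [571.0, 153.0]]
scene button px 0 nan nan [nan nan nan]
[[-475.0, -1194.0], [-475.0, -1194.0], [-475.0, -1194.0], [-475.0, -1194.0]]
[[631. 296.]
 [672. -23.]
 [560. -38.]
 [516. 280.]] centre [594.71152378 128.6210782 ]
len 321.83512298327213 [-0.1319852   0.99125169] 1.7031677574950796
jar [606.27713752  45.75781071 102.        ]
jar pred [605.93026546  44.36468476]<stdin>:5: RuntimeWarning: Mean of empty slice.
  ret = ret.dtype.type(ret / rcount)
```

Run:
```python
from h import *
s=r.sense();print(s['clock'],s['tcp_rot'],s['eef_pos'],s['contact_force'],s['opening'])
Rm=R.from_euler('xyz',s['tcp_rot']).as_matrix();print(Rm.round(3))
a=1.703
ax=np.array([np.cos(a),np.sin(a),0])
for sg in(1,-1):
    X=sg*ax;Z=np.array([0,0,-1]);Y=np.cross(Z,X);T=np.c_[X,Y,Z];print(sg,R.from_matrix(T@Rm.T).as_rotvec())
c=cam('wrist');print(c[1]-s['eef_pos'],(c[2]).round(2))
```

```text
0.7 [3.14154913e+00 1.73251407e-05 2.77075260e+00] [226.49624176 582.52465623 231.30574708] [-0.92061068  0.12009765  0.13868815] 1.0027154273967682
[[-0.932  0.362  0.   ]
 [ 0.362  0.932  0.   ]
 [-0.     0.    -1.   ]]
1 [-1.39223661e-05  4.71312855e-05 -1.06775260e+00]
-1 [-5.41129557e-05 -1.59847195e-05  2.07384005e+00]
[-77.45573074  29.40015272 142.86893625] [[ 0.36  0.88  0.3 ]
 [ 0.93 -0.34 -0.12]
 [ 0.    0.32 -0.95]]
```

Emit:
{"method": "servo_tool", "body": {
  "deltas": [
    {"x": 25, "y": -32, "z": 0, "rz": -0.08, "gripper": -1},
    {"x": 55, "y": -66, "rz": -0.16, "gripper": -1},
    {"x": 85, "y": -100, "rz": -0.24, "gripper": -1},
    {"x": 113, "y": -135, "rz": -0.32, "gripper": -1},
    {"x": 140, "y": -170, "rz": -0.4, "gripper": -1},
    {"x": 168, "y": -205, "rz": -0.48, "gripper": -1},
    {"x": 196, "y": -240, "rz": -0.57, "gripper": -1},
    {"x": 224, "y": -275, "rz": -0.65, "gripper": -1},
    {"x": 252, "y": -310, "rz": -0.74, "gripper": -1},
    {"x": 280, "y": -345, "rz": -0.82, "gripper": -1}
  ]
}}

```text
invalid input
```

Emit:
{"method": "servo_tool", "body": {
  "deltas": [
    {"x": 28, "y": -35, "z": -10, "rz": -0.08, "gripper": -1},
    {"x": 55, "y": -67, "z": -20, "rz": -0.16, "gripper": -1},
    {"x": 77, "y": -90, "z": -25, "rz": -0.22, "gripper": -1},
    {"x": 88, "y": -102, "z": -31, "rz": -0.248, "gripper": -1},
    {"x": 88, "y": -102, "z": -31, "rz": -0.248, "gripper": -1},
    {"x": 88, "y": -102, "z": -31, "rz": -0.248, "gripper": -1}
  ]
}}

```text
invalid input
```

Run:
```python
from h import *
s=r.sense();print(s['clock'],s['tcp_rot'],s['eef_pos'],s['contact_force'],s['opening'])
c=cam('wrist');im=r.grab_frame('wrist');np.savez('w1.npz',K=c[0],e=c[1],M=c[2]);cv2.imwrite('pics/w1.png',im)
for k in ('button_top','push_face','jar_clamped'): print(k,[(d['box'],round(d['conf'],2)) for d in r.recognise(k,'wrist')[:2]])
b,g,rr=[im[...,i].astype(int) for i in range(3)]
v,u=np.nonzero((rr>100)&(g<60)&(b<60));print(len(u),u.mean(),v.mean(),back('',u.mean(),v.mean(),60,c))
q=cv2.minAreaRect(np.c_[u,v].astype(np.float32));print([ (p.round().tolist(),back('',*p,60,c).round(1).tolist()) for p in cv2.boxPoints(q)])
```

```text
0.7 [3.14154913e+00 1.73251407e-05 2.77075260e+00] [226.49624176 582.52465623 231.30574708] [-0.92061068  0.12009765  0.13868815] 1.0027154273967682
button_top [([225.7, 320.3, 30.8, 40.4], 0.56)]
push_face []
jar_clamped []
0 nan nan [nan nan nan]
[([0.0, 0.0], [2.2, 431.4, 60.0]), ([0.0, 0.0], [2.2, 431.4, 60.0]), ([0.0, 0.0], [2.2, 431.4, 60.0]), ([0.0, 0.0], [2.2, 431.4, 60.0])]<stdin>:6: RuntimeWarning: Mean of empty slice.
  ret = ret.dtype.type(ret / rcount)
```

View pics/w1.png

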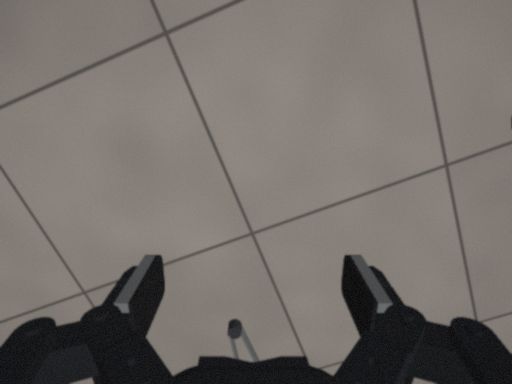

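The arm has not moved: both moves were refused as "invalid input". The picture shows only the open fingers at (140,290) and (365,290) and the tongs' hinge at (235,328). I'll retry with every key filled in.

Emit:
{"method": "servo_tool", "body": {
  "deltas": [
    {"x": 25, "y": -32, "z": 0, "rx": 0, "ry": 0, "rz": -0.08, "gripper": -1},
    {"x": 55, "y": -66, "z": 0, "rx": 0, "ry": 0, "rz": -0.16, "gripper": -1}
  ],
  "newtons": 30
}}

```text
clock: 1.1
eef_pos: [281.2, 516.5, 231.1]
tcp_rot: [3.141, -0.0, 2.61]
contact_force: [0.8, -0.1, -0.4]
opening: 0.692
grasp_force: 0.0
```

Emit:
{"method": "servo_tool", "body": {
  "deltas": [
    {"x": 29, "y": -35, "z": 0, "rx": 0, "ry": 0, "rz": -0.08, "gripper": -1},
    {"x": 58, "y": -70, "z": 0, "rx": 0, "ry": 0, "rz": -0.17, "gripper": -1},
    {"x": 87, "y": -105, "z": 0, "rx": 0, "ry": 0, "rz": -0.25, "gripper": -1},
    {"x": 116, "y": -141, "z": 0, "rx": 0, "ry": 0, "rz": -0.34, "gripper": -1},
    {"x": 145, "y": -177, "z": 0, "rx": 0, "ry": 0, "rz": -0.42, "gripper": -1},
    {"x": 174, "y": -212, "z": 0, "rx": 0, "ry": 0, "rz": -0.51, "gripper": -1},
    {"x": 203, "y": -247, "z": 0, "rx": 0, "ry": 0, "rz": -0.59, "gripper": -1},
    {"x": 232, "y": -282, "z": -5, "rx": 0, "ry": 0, "rz": -0.68, "gripper": -1},
    {"x": 261, "y": -318, "z": -10, "rx": 0, "ry": 0, "rz": -0.76, "gripper": -1},
    {"x": 285, "y": -347, "z": -20, "rx": 0, "ry": 0, "rz": -0.84, "gripper": -1}
  ],
  "newtons": 30
}}

```text
clock: 2.1
eef_pos: [568.3, 167.5, 211.9]
tcp_rot: [3.14, 0.0, 1.767]
contact_force: [1.1, 0.8, 0.3]
opening: 0.0
grasp_force: 0.0
```

Emit:
{"method": "servo_tool", "body": {
  "deltas": [
    {"x": 18, "y": -22, "z": -7, "rx": 0, "ry": 0, "rz": -0.05, "gripper": -1},
    {"x": 27, "y": -33, "z": -11, "rx": 0, "ry": 0, "rz": -0.068, "gripper": -1},
    {"x": 27, "y": -33, "z": -11, "rx": 0, "ry": 0, "rz": -0.068, "gripper": -1},
    {"x": 27, "y": -33, "z": -11, "rx": 0, "ry": 0, "rz": -0.068, "gripper": -1}
  ],
  "newtons": 30
}}

```text
clock: 2.5
eef_pos: [592.9, 137.2, 200.3]
tcp_rot: [-3.141, -0.0, 1.704]
contact_force: [0.2, 0.4, 0.1]
opening: 0.0
grasp_force: 0.0
```

Run:
```python
from h import *
s=r.sense();print(s['clock'],s['tcp_rot'],s['eef_pos'],s['contact_force'],s['opening'])
c=cam('wrist');im=r.grab_frame('wrist');np.savez('w2.npz',K=c[0],e=c[1],M=c[2]);cv2.imwrite('pics/w2.png',im)
for k in ('button_top','push_face','jar_clamped'): print(k,[(d['box'],round(d['conf'],2)) for d in r.recognise(k,'wrist')[:2]])
b,g,rr=[im[...,i].astype(int) for i in range(3)]
v,u=np.nonzero((rr>90)&(g<60)&(b<60))
if len(u):
  print(len(u),u.mean(),v.mean(),back('',u.mean(),v.mean(),60,c))
  q=cv2.minAreaRect(np.c_[u,v].astype(np.float32));print([ (p.round().tolist(),back('',*p,60,c).round(1).tolist()) for p in cv2.boxPoints(q)])
```

```text
2.5 [-3.14099387e+00 -4.47955137e-04  1.70378508e+00] [592.8799246  137.21889106 200.32482379] [0.21728736 0.42466584 0.12351457] 0.00027908700181754955
button_top [([230.9, 158.1, 49.9, 42.4], 0.63)]
push_face [([214.4, 106.2, 78.6, 142.9], 0.9)]
jar_clamped [([223.2, 226.4, 62.2, 48.6], 0.65)]
1861 253.58785599140248 180.34497581945192 [594.35106112 135.94247734  60.        ]
[([230.0, 161.0], [570.2, 151.5, 60.0]), ([277.0, 161.0], [613.3, 157.3, 60.0]), ([277.0, 200.0], [619.4, 119.3, 60.0]), ([230.0, 200.0], [574.4, 113.3, 60.0])]
```

View pics/w2.png

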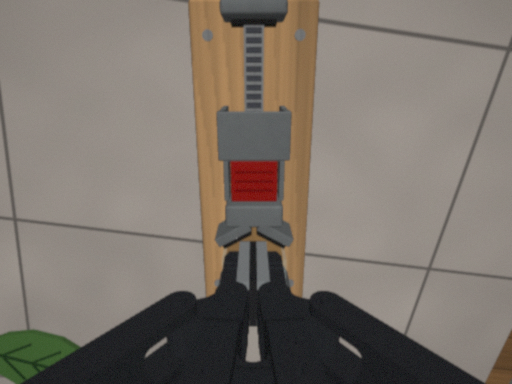

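The picture shows the button at (254,181), the housing behind it at (254,135) and the bar running straight up the image. Yaw is aligned and the TCP is within 2 mm of the button centre, so I descend.

Emit:
{"method": "servo_tool", "body": {
  "deltas": [
    {"x": 1, "y": 0, "z": -30, "rx": 0, "ry": 0, "rz": 0, "gripper": -1},
    {"x": 1, "y": 0, "z": -65, "rx": 0, "ry": 0, "rz": 0, "gripper": -1},
    {"x": 1, "y": 0, "z": -100, "rx": 0, "ry": 0, "rz": 0, "gripper": -1},
    {"x": 1, "y": 0, "z": -122, "rx": 0, "ry": 0, "rz": 0, "gripper": -1},
    {"x": 1, "y": 0, "z": -134, "rx": 0, "ry": 0, "rz": 0, "gripper": -1},
    {"x": 1, "y": 0, "z": -136, "rx": 0, "ry": 0, "rz": 0, "gripper": -1},
    {"x": 1, "y": 0, "z": -136, "rx": 0, "ry": 0, "rz": 0, "gripper": -1}
  ],
  "newtons": 30
}}

```text
clock: 3.4
eef_pos: [594.8, 137.0, 64.9]
tcp_rot: [3.141, -0.0, 1.703]
contact_force: [0.2, -0.8, 0.4]
opening: -0.002
grasp_force: 0.0
```

Emit:
{"method": "servo_tool", "body": {
  "deltas": [
    {"x": 0, "y": 0, "z": -3, "rx": 0, "ry": 0, "rz": 0, "gripper": -1},
    {"x": 0, "y": 0, "z": -6, "rx": 0, "ry": 0, "rz": 0, "gripper": -1},
    {"x": 0, "y": 0, "z": -8, "rx": 0, "ry": 0, "rz": 0, "gripper": -1},
    {"x": 0, "y": 0, "z": -8, "rx": 0, "ry": 0, "rz": 0, "gripper": -1}
  ],
  "newtons": 30
}}

```text
clock: 3.8
eef_pos: [595.4, 136.8, 57.0]
tcp_rot: [3.14, -0.0, 1.703]
contact_force: [1.4, 0.2, 5.8]
opening: 0.002
grasp_force: 2.6
```

Emit:
{"method": "servo_tool", "body": {
  "deltas": [
    {"x": 0, "y": 0, "z": -2, "rx": 0, "ry": 0, "rz": 0, "gripper": -1},
    {"x": 0, "y": 0, "z": -4, "rx": 0, "ry": 0, "rz": 0, "gripper": -1},
    {"x": 0, "y": 0, "z": -4.5, "rx": 0, "ry": 0, "rz": 0, "gripper": -1},
    {"x": 0, "y": 0, "z": -4.5, "rx": 0, "ry": 0, "rz": 0, "gripper": -1}
  ],
  "newtons": 30
}}

```text
clock: 4.2
eef_pos: [595.4, 136.8, 52.6]
tcp_rot: [3.14, -0.0, 1.703]
contact_force: [0.1, 0.6, 7.1]
opening: 0.002
grasp_force: 3.4
```

Emit:
{"method": "servo_tool", "body": {
  "deltas": [
    {"x": -0.5, "y": 4, "z": 0, "rx": 0, "ry": 0, "rz": 0, "gripper": -1},
    {"x": -1.1, "y": 8, "z": 0, "rx": 0, "ry": 0, "rz": 0, "gripper": -1},
    {"x": -1.5, "y": 11, "z": 0, "rx": 0, "ry": 0, "rz": 0, "gripper": -1},
    {"x": -1.9, "y": 14, "z": 0, "rx": 0, "ry": 0, "rz": 0, "gripper": -1},
    {"x": -2.3, "y": 17, "z": 0, "rx": 0, "ry": 0, "rz": 0, "gripper": -1},
    {"x": -2.7, "y": 20, "z": 0, "rx": 0, "ry": 0, "rz": 0, "gripper": -1},
    {"x": -2.7, "y": 20, "z": 0, "rx": 0, "ry": 0, "rz": 0, "gripper": -1}
  ],
  "newtons": 30
}}

```text
clock: 4.9
eef_pos: [592.7, 156.8, 52.7]
tcp_rot: [3.14, 0.0, 1.703]
contact_force: [0.4, 1.4, 6.5]
opening: 0.001
grasp_force: 3.4
```

Emit:
{"method": "servo_tool", "body": {
  "deltas": [
    {"x": -0.6, "y": 4, "z": 0, "rx": 0, "ry": 0, "rz": 0, "gripper": -1},
    {"x": -1.1, "y": 8, "z": 0, "rx": 0, "ry": 0, "rz": 0, "gripper": -1},
    {"x": -1.6, "y": 12, "z": 0, "rx": 0, "ry": 0, "rz": 0, "gripper": -1},
    {"x": -2.1, "y": 16, "z": 0, "rx": 0, "ry": 0, "rz": 0, "gripper": -1},
    {"x": -2.7, "y": 20, "z": 0, "rx": 0, "ry": 0, "rz": 0, "gripper": -1}
  ],
  "newtons": 30
}}

```text
clock: 5.4
eef_pos: [590.0, 176.5, 52.7]
tcp_rot: [3.14, 0.0, 1.703]
contact_force: [0.6, -2.2, 7.4]
opening: 0.005
grasp_force: 3.4
```

Run:
```python
from h import *
im=r.grab_frame('wrist');cv2.imwrite('pics/w3.png',im)
```

```text
(no output)
```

View pics/w3.png

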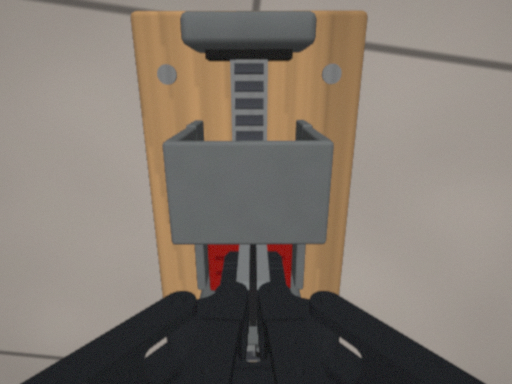

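The jaw is riding along: the fingertip is against the housing wall at (252,243), with the end stop bumper ahead at (250,55). I keep pushing, and slow down near the end.

Emit:
{"method": "servo_tool", "body": {
  "deltas": [
    {"x": -0.6, "y": 4, "z": 0, "rx": 0, "ry": 0, "rz": 0, "gripper": -1},
    {"x": -1.1, "y": 8, "z": 0, "rx": 0, "ry": 0, "rz": 0, "gripper": -1},
    {"x": -1.6, "y": 12, "z": 0, "rx": 0, "ry": 0, "rz": 0, "gripper": -1},
    {"x": -2.1, "y": 16, "z": 0, "rx": 0, "ry": 0, "rz": 0, "gripper": -1},
    {"x": -2.7, "y": 20, "z": 0, "rx": 0, "ry": 0, "rz": 0, "gripper": -1},
    {"x": -3.2, "y": 24, "z": 0, "rx": 0, "ry": 0, "rz": 0, "gripper": -1},
    {"x": -3.7, "y": 28, "z": 0, "rx": 0, "ry": 0, "rz": 0, "gripper": -1},
    {"x": -4.3, "y": 32, "z": 0, "rx": 0, "ry": 0, "rz": 0, "gripper": -1},
    {"x": -4.8, "y": 36, "z": 0, "rx": 0, "ry": 0, "rz": 0, "gripper": -1},
    {"x": -5.2, "y": 39, "z": 0, "rx": 0, "ry": 0, "rz": 0, "gripper": -1}
  ],
  "newtons": 30
}}

```text
clock: 6.45
eef_pos: [584.5, 215.0, 52.5]
tcp_rot: [3.141, 0.001, 1.703]
contact_force: [1.0, -4.4, 7.0]
opening: -0.004
grasp_force: 3.5
```

Emit:
{"method": "servo_tool", "body": {
  "deltas": [
    {"x": -0.3, "y": 2, "z": 0, "rx": 0, "ry": 0, "rz": 0, "gripper": -1},
    {"x": -0.5, "y": 4, "z": 0, "rx": 0, "ry": 0, "rz": 0, "gripper": -1}
  ],
  "newtons": 30
}}

```text
clock: 6.65
eef_pos: [583.9, 218.9, 52.5]
tcp_rot: [3.141, 0.001, 1.703]
contact_force: [0.4, -3.8, 6.6]
opening: 0.0
grasp_force: 3.5
```

Emit:
{"method": "servo_tool", "body": {
  "deltas": [
    {"x": -0.3, "y": 2, "z": 0, "rx": 0, "ry": 0, "rz": 0, "gripper": -1},
    {"x": -0.4, "y": 3, "z": 0, "rx": 0, "ry": 0, "rz": 0, "gripper": -1}
  ],
  "newtons": 30
}}

```text
clock: 6.85
eef_pos: [583.5, 221.7, 52.5]
tcp_rot: [3.141, 0.001, 1.703]
contact_force: [0.8, -10.7, 7.9]
opening: 0.001
grasp_force: 6.4
```

Emit:
{"method": "servo_tool", "body": {
  "deltas": [
    {"x": -0.15, "y": 1, "z": 0, "rx": 0, "ry": 0, "rz": 0, "gripper": -1},
    {"x": -0.25, "y": 2, "z": 0, "rx": 0, "ry": 0, "rz": 0, "gripper": -1}
  ],
  "newtons": 30
}}

```text
clock: 7.05
eef_pos: [583.5, 221.8, 52.5]
tcp_rot: [3.141, 0.004, 1.704]
contact_force: [3.9, -20.0, 9.9]
opening: 0.001
grasp_force: 11.5
```

Stopped at y≈222, as predicted, with the force rising to 20 N: that is the end stop. I ease off the overtravel, then lift straight up.

Emit:
{"method": "servo_tool", "body": {
  "deltas": [
    {"x": 0.2, "y": -1.5, "z": 0, "rx": 0, "ry": 0, "rz": 0, "gripper": -1},
    {"x": 0.2, "y": -1.5, "z": 3, "rx": 0, "ry": 0, "rz": 0, "gripper": -1},
    {"x": 0.2, "y": -1.5, "z": 7, "rx": 0, "ry": 0, "rz": 0, "gripper": -1},
    {"x": 0.2, "y": -1.5, "z": 12, "rx": 0, "ry": 0, "rz": 0, "gripper": -1},
    {"x": 0.2, "y": -3, "z": 25, "rx": 0, "ry": 0, "rz": 0, "gripper": -1},
    {"x": 0.2, "y": -3, "z": 55, "rx": 0, "ry": 0, "rz": 0, "gripper": -1},
    {"x": 0.2, "y": -3, "z": 95, "rx": 0, "ry": 0, "rz": 0, "gripper": -1},
    {"x": 0.2, "y": -3, "z": 130, "rx": 0, "ry": 0, "rz": 0, "gripper": -1},
    {"x": 0.2, "y": -3, "z": 148, "rx": 0, "ry": 0, "rz": 0, "gripper": -1},
    {"x": 0.2, "y": -3, "z": 148, "rx": 0, "ry": 0, "rz": 0, "gripper": -1}
  ],
  "newtons": 30
}}

```text
clock: 8.05
eef_pos: [584.5, 222.3, 203.7]
tcp_rot: [3.136, -0.002, 1.703]
contact_force: [0.1, 0.8, -0.7]
opening: -0.002
grasp_force: 0.0
```

Run:
```python
from h import *
s=r.sense();print(s['clock'],s['eef_pos'],s['contact_force'])
a=r.grab_frame('wrist');b=r.grab_frame('scene');cv2.imwrite('pics/f.png',np.hstack([cv2.resize(a,(400,300)),cv2.resize(b[150:270,200:360],(400,300),interpolation=cv2.INTER_CUBIC)]))
```

```text
8.05 [584.54523899 222.25239719 203.71202774] [ 0.08778658  0.77704937 -0.70894946]
```

View pics/f.png

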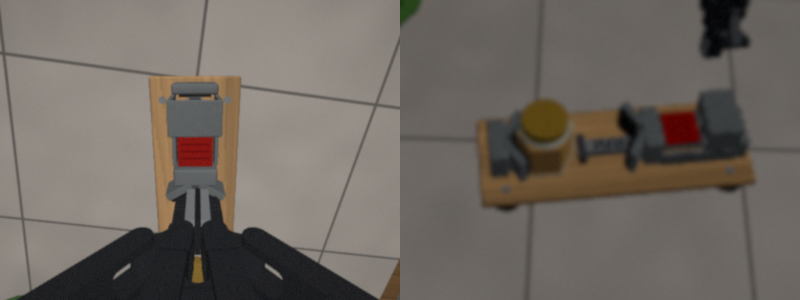

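The jaw stands against the end stop (left half, around (195,95)). In the right half the jar is upright in its seat with the gap open. One numeric check of the travel, then I hand in.

Run:
```python
from h import *
c=cam('wrist');im=r.grab_frame('wrist')
b,g,rr=[im[...,i].astype(int) for i in range(3)]
v,u=np.nonzero((rr>90)&(g<60)&(b<60))
p=back('',u.mean(),v.mean(),60,c);t=np.linalg.norm(p[:2]-[594.35,135.94]);print(p,t)
if t>69: print(r.sign_off())
```

```text
[584.79732383 206.34345736  60.        ] 71.04857795705072
the job is handed in; nothing more can be done
None
```

The jaw is pushed all the way back to the end stop and released. I measured 71 mm of travel against the 72 mm stop. The jar is still standing in its seat, nothing else was touched, and the job is handed in at about 8 s.

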